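Set the bench needle valve: closed to its stop, then two turns open, handle held

TASK

Set the small brass needle valve on the workbench by the black handle on its red handwheel: turn the wheel clockwise (seen from above) until it is closed against its stop, then back it off exactly two full turns anticlockwise. Finish while still holding the handle in the gripper at that setting, keeping it still so that the lock nut can be tightened; do not let go. Leave the bowl, pot, tape, disc and wooden rib round the valve where they are.

Things in the scene. Friction and masses are not known exactly. Their poses are not given: they have to be found in the camera images.
- valve_top (a point): centre of the red handwheel, on its upright turning axis, 86 mm above the bench. The wheel is level, 100 mm across, four-spoked, rim bar 12 mm thick; nothing on it but the handle is above 97 mm. The brass valve is fixed to the bench (in a new place each time) by a round steel foot 96 mm across; pipe tails reach 58 mm out on two sides below the wheel
- wheel (a joint): angle of the handwheel, rad: 0 = closed, on a solid stop; grows anticlockwise seen from above as the valve opens, 6.283 per turn, counting on over several turns. Stays where it is left: the handle needs about 2 N along its circle to move. The wheel does not rise or sink. Starts a quarter to nearly one turn open
- handle_mid (a point): middle of the black upright handle, on its axis, 128 mm above the bench. A round sleeve 24 mm across, 56 mm high (98 to 154 mm above the bench) on the wheel's rim, 44 mm from the wheel's axis. It revolves freely on its pin, so the gripper need not turn with it. A bulky arm may lean its gripper some 20 degrees back and right to clear the lamp (left) and shelf (0.47 m up, at the back)
- handle: the same black handle; origin at the centre of its lower end, 98 mm above the bench, turning with the sleeve
- dark_bowl: dark brown bowl, 96 mm across, 44 mm high, open; origin at the centre of its underside. A bystander: leave it where it is
- olive_pot: dark olive clay pot, open, 82 mm across, 48 mm high; origin at the centre of its underside. A bystander: leave it where it is
- tape_roll: small roll of off-white tape lying flat, 57 mm across, 19 mm high; origin at the centre of its underside. A bystander: leave it where it is
- carved_disc: round carved disc with a dimple on top, 40 mm across, 11 mm high; origin at the centre of its underside. A bystander: leave it where it is
- rib: flat oval wooden modelling rib, 38 x 89 x 8 mm; origin at the centre of its underside. A bystander: leave it where it is

How it is judged:
By the outcome, as a careful person would: the job done as asked, in the order asked, and still so for the second after the job is handed in, while the arm keeps its last pose, push and grip.
It also fails if it takes over 64 s, if anything falls off the work surface, if the arm or the gripper's body presses on something with over 40 N, if the wrist force passes 120 N, or if a joint passes its speed limit or range.

ROBOT

A 7-joint arm with a two-finger parallel gripper is mounted at the origin on a cart in front of the work surface, level with it; the furniture and walls round the work are solid. World frame = base frame: x ahead of the robot, y to its left, z up, the work surface at z = 0. Lengths are in m, angles in rad, forces in N, time in s.
With the tool pointing down it reaches from about 0.4 to 0.875 m from the base axis. Payload 4.4 kg.
Tool frame: the origin (TCP) lies midway between the tips of the shut fingers; the grasp point (between the pads) lies manip.grasp_offset behind it (manip.grasp_offset is the distance from the TCP to the grasp point, in m); z points along the fingers, y is the line along which they close (so a half turn about z gives the same grasp; the last joint's range is limited). The gripper opens to 85 mm and grips with 20 to 120 N. Pads are 22 mm wide; open, the fingers measure 114 mm over their backs; the gripper's body (76 mm by 85 mm) begins 54 mm behind the grasp point. The pads swing forward as they close: fully open they stand 13 mm farther back than shut.
Start: joints at [-1.406, 0.628, 0.038, 1.517, -0.027, 0.996, -0.02], TCP at [0.149, 0.633, 0.231] pointing down, gripper open.
Joint ranges: [-3.06, 3.06], [-0.37, 2.12], [-1.25, 1.32], [0.18, 2.47], [-1.1, 4.24], [0.23, 1.98], [-2.94, 2.94]. Speed limits (rad/s): [2.57, 2.57, 3.14, 3.14, 3.14, 3.14, 3.14].

INTERFACE

Orientations are given as a unit quaternion [w, x, y, z].
In Python, from station import manip gives the robot as it stands. The module is installed in compiled form; this text tells all that it offers.
- The arm moves only by the tool step_arm, never from a script. Its argument "targets" is a list of rows, each a list of 3 entries, a list of its own where there are three numbers: the closure, from 0 (fully open) to 1 (shut), then the shift along the world's x, y, z in cm, then the turn about the world's z in degrees. In form: [[hand, [dx, dy, dz], yaw], ...]. A call has 1 to 20 rows; each row is the pose to reach, as a shift and turn from the pose commanded when the call began; what a row does not reach only later rows make up. A row lasts 1/8 s, in which the tool goes at most 62.5 mm and 10.7 degrees, less where a joint would pass 70% of its speed; a pose out of reach is approached as far as the arm can. A call with a gripper value outside its range is refused whole. The fingers move at their own pace and stop on an object; "newtons" is the grip in N (left out, the last holds). Time passes only in rows, so rows that repeat a pose let the fingers close. It gives the time, the measured TCP pose, the force, the opening and the grip force at its end, in the units of the state.
- manip.observe(): the state, without advancing time (a new reading comes with each control period).
- manip.get_image(name): name is "side" or "top" or "wrist"; returns a dict with "frame" (384x512x3 uint8, blue, green, red), "range_z" (384x512 float32, m along the optical axis (not along the pixel's ray), 0 where there is no reading), "fx", "fy", "cx", "cy" (pixels), "rvec" (rotation vector, rad) and "tvec" (3), from world to camera coordinates, as OpenCV has them. Camera axes: x right, y down, z forward; pixel columns grow to the right and rows downward; lengths in m; the calibration is good to about 2 mm. A picture is of the moment at which its call begins.
- manip.job_done(): hands the job in; it is judged then, once.
Trained networks look in the newest picture that a camera, given by its name, has taken for a name from the list of things; names that differ only in an ending like _2 or _b are one class to them, and where a whole thing is asked for, a point or a joint stands for the part that bears it (a point fixed in the world has none). Each returns a list of dicts, best first, with "score" (0 to 1); they miss things now and then, are a little off and sometimes report something else, mostly with a low value. They report only what shows in the picture. A call takes as long as a camera call.
- manip.trace(camera, target): "region" (384x512 bool, what is visible of it).
- manip.mark_of(camera, target): "at" ([x, y, z] in m, in world coordinates, good to about 4 mm: a listed point, or the origin of a listed thing).
The state is a dict: "clock": time; "joints": joint angles; "joint_velocities": joint speeds; "tau": joint torques, N m; "position": TCP position; "eef_rot": TCP orientation; "force": force on the tool from outside, world axes, zero at the start; "moment": the same for the moment, N m; "gripper_width": finger opening in m; "gripper_force": force on a finger pad.
Only numpy, scipy, OpenCV 4.12 (cv2) and the standard library are available. Lean on these libraries where they do the work, as an engineer would, in place of code of your own. Each camera call takes 0.05 s, during which the arm holds its last target. There are 200 camera calls.

## Working session

There is one attempt and no reset: what is moved stays moved. The work goes in short steps, Python scripts to look and compute and a tool call to move; the robot and the scene stay as the last step left them, time stands still between calls to the robot, and variables do not carry over. Pictures are saved under pics/ and viewed, at most 10 in all, crops included, and the job is handed in when it is done.

Besides the shell and the picture viewer there is one more tool, called after ">>>" as a command line: name --argument value ..., lists and objects as JSON in quotes. step_arm: Moves the arm, as the interface text tells. Its arguments: {"type":"object","properties":{"targets":{"type":"array","items":{"type":"array"}},"newtons":{"type":"number"}},"required":["targets"]}

```bash
mkdir -p pics; cat > h.py <<'E'
import numpy as np, cv2
from station import manip
def shot(n,f):
    im=manip.get_image(n); cv2.imwrite('pics/'+f,im['frame']); return im
def show(o):
    for k in ('clock','position','eef_rot','joints','force','gripper_width','gripper_force'): print(k,np.round(o[k],4))
E
python3 - <<'E'
from h import *
show(manip.observe()); print(manip.grasp_offset)
a=shot('top','t1.png')['frame'];b=shot('side','s1.png')['frame']
cv2.imwrite('pics/ts.png',cv2.resize(np.hstack([a,b]),(800,300)))
for c in('top','side'):
  for t in('valve_top','handle_mid','handle','dark_bowl','olive_pot','tape_roll','carved_disc','rib'):
    print(c,t,[(round(d['score'],2),np.round(d['at'],3)) for d in manip.mark_of(c,t)[:2]])
E
```

```text
clock 0.0
position [0.1485 0.6322 0.2304]
eef_rot [-1.000e-04  1.151e-01  9.934e-01 -9.000e-04]
joints [-1.4058  0.6293  0.0384  1.5184 -0.027   0.9963 -0.02  ]
force [ 0.331  -0.0163  0.0205]
gripper_width 0.0852
gripper_force 0.0
0.0187
top valve_top [(0.58, array([ 0.513, -0.183,  0.085]))]
top handle_mid [(0.66, array([ 0.512, -0.184,  0.086])), (0.54, array([ 0.474, -0.21 ,  0.126]))]
top handle [(0.45, array([ 0.477, -0.208,  0.096]))]
top dark_bowl [(0.72, array([ 0.609, -0.009,  0.   ]))]
top olive_pot [(0.74, array([ 0.391, -0.029,  0.001]))]
top tape_roll []
top carved_disc [(0.82, array([ 0.427, -0.244, -0.001]))]
top rib [(0.77, array([0.546, 0.068, 0.001]))]
side valve_top [(0.83, array([ 0.512, -0.188,  0.084])), (0.6, array([ 0.543,  0.065, -0.004]))]
side handle_mid [(0.85, array([ 0.479, -0.206,  0.126])), (0.49, array([ 0.616, -0.006, -0.001]))]
side handle [(0.78, array([ 0.476, -0.212,  0.099]))]
side dark_bowl [(0.83, array([ 0.613, -0.008, -0.002]))]
side olive_pot [(0.65, array([ 0.39 , -0.024, -0.001]))]
side tape_roll [(0.79, array([ 0.484, -0.005,  0.003]))]
side carved_disc [(0.63, array([ 0.426, -0.244,  0.005]))]
side rib [(0.74, array([ 0.541,  0.063, -0.005]))]
```

View pics/ts.png

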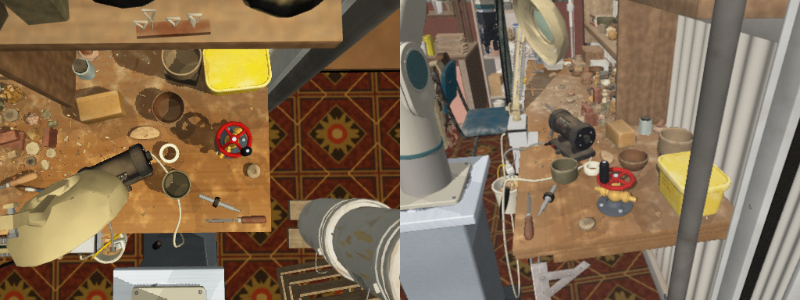

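```bash
python3 - <<'E'
from h import *
P=[]
for c in('top','side'):
  im=manip.get_image(c); R,_=cv2.Rodrigues(np.array(im['rvec'],float)); z=im['range_z']
  v,u=np.mgrid[:384,:512]; C=np.stack([(u-im['cx'])/im['fx']*z,(v-im['cy'])/im['fy']*z,z],-1)
  W=(C-np.array(im['tvec']).ravel())@R
  print(c,'cam',np.round(-R.T@np.array(im['tvec']).ravel(),2))
  P.append(W[(z>0)])
W=np.vstack(P)
xs=np.arange(-.1,1.0,.05); ys=np.arange(.8,-.6,-.05)
print('max height cm below 1.2m; cols y',np.round(ys[::2],2))
for x in xs[::-1]:
  r=[]
  for y in ys:
    m=(abs(W[:,0]-x)<.025)&(abs(W[:,1]-y)<.025)&(W[:,2]<1.5)
    r.append('%4d'%(100*W[m,2].max()) if m.any() else '   .')
  print('%.2f'%x,''.join(r))
E
```

```text
top cam [ 0.43 -0.08  0.99]
side cam [ 0.35 -0.84  0.54]
max height cm below 1.2m; cols y [ 0.8  0.7  0.6  0.5  0.4  0.3  0.2  0.1 -0.  -0.1 -0.2 -0.3 -0.4 -0.5]
0.95    .   .   .   .   .   .   .   .   .   .   .   .   .   .   .   .   .   .   .   .   .   .   .   .   .   .   .   .
0.90    .   .   .   .   .   .   .   .   .   .   .   .   .   .   .   .   .   .   .   .   .   .   .   .   .   .   .   .
0.85    .   .   .   .   .   .   .   .   .   .  41  41  42  41  41  42   .   .  41  42  41  42   . -12 -11   .  -4   .
0.80    .   .   .   .   .   .   .   .   . -75  15  43  42  42  42  43  43  12   0  45  46  47  50   4  31  23  11 -76
0.75   33   .   .   .   .   .   .   .   . -77 -77  44   6   0   0   0  13  12  12  10  10  10  50  50  46 -76 -76 -76
0.70   30  29  31  30  27  27   0   5   0 -77  30  45  51   0  51  50  50  50  50  50  10  50  50   .   .   . -76 -76
0.65   28  28  30  30  27  27  27  29  46  46  39  46  52  57  57  56  57  57  55  57  58  57  59  59   . -77 -76 -76
0.60    1   3   3   3   7   7   2   1   2   2  46  46  50  50  50  50  51  51  50  50  50  50  50   .   . -77 -7
[... 959 characters left out ...]
   .  34  35  44  34   .   . -77 -77 -77  -8 -16   0   0   0   0   0   0   0 -68   .   .   .   . -77 -76  12
0.10  -77 -77 -77  40  44  34 -77 -77 -77 -77 -77 -16 -68   0   1   1   1   1   1   0 -67 -76 -76 -77 -76 -76 -76  11
0.05  -77 -77 -77 -77 -77 -77 -76 -77 -77 -77 -77 -76 -68  47  48  48  46  39   1   0 -67 -76 -76 -77 -76 -76 -76 -72
0.00  -77 -77 -77 -77 -76 -76 -76 -76 -78 -78 -76 -77 -77   0   .   .   .  28   1   0 -67 -76 -76 -76 -76 -76 -76 -76
-0.05  -77 -77 -76 -76 -76 -76 -76 -77 -77 -76 -76 -77 -77   .   .   .   1  10   1   0 -67 -76 -76 -76 -76 -76 -31 -29
-0.10  -76 -77 -77 -77 -76 -76 -76 -77 -76 -77   .   .   .   .   .   .   .   . -13   .   . -76 -76 -76 -76 -76 -36 -76
```

View pics/s1.png

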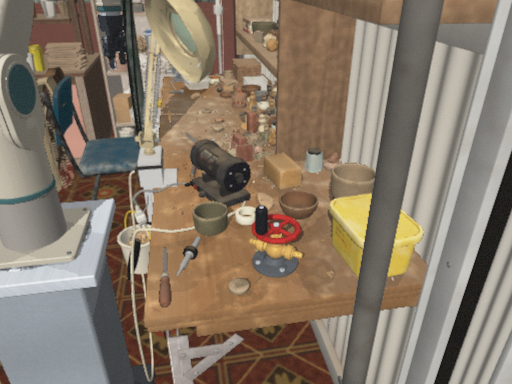

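View pics/t1.png

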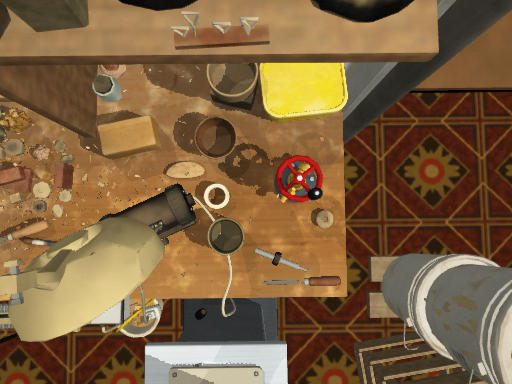

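```bash
cat >> h.py <<'E'
def cloud(c):
    im=manip.get_image(c); R,_=cv2.Rodrigues(np.array(im['rvec'],float)); z=im['range_z']
    v,u=np.mgrid[:384,:512]; C=np.stack([(u-im['cx'])/im['fx']*z,(v-im['cy'])/im['fy']*z,z],-1)
    W=(C-np.array(im['tvec']).ravel())@R; W[z<=0]=np.nan
    return W,im
def proj(im,p):
    K=np.array([[im['fx'],0,im['cx']],[0,im['fy'],im['cy']],[0,0,1.]])
    return cv2.projectPoints(np.array(p,float).reshape(-1,1,3),np.array(im['rvec'],float),np.array(im['tvec'],float),K,None)[0][:,0]
E
python3 - <<'E'
from h import *
W,im=cloud('side'); 
print(proj(im,[[.149,.632,.23],[.149,.632,.4],[0,0,0],[0,0,.4],[.4,.15,.5]]).round())
for u,v in [(113,20),(113,40),(135,60),(135,120),(150,120),(180,20),(200,60),(155,20),(165,50),(30,100),(20,60),(30,10),(20,180)]: print('side',u,v,W[v,u].round(3))
# lamp head extents: points above .3 in x<.6, y>-.05
for c in ('side','top'):
  W,_=cloud(c); P=W.reshape(-1,3); P=P[np.isfinite(P[:,0])]
  m=(P[:,2]>.3)&(P[:,0]>.1)&(P[:,0]<.58)&(P[:,1]>-.1)&(P[:,1]<.9)
  P=P[m]; print(c,len(P),P.min(0).round(2),P.max(0).round(2))
  for y in np.arange(0,.9,.05):
    q=P[(P[:,1]>=y)&(P[:,1]<y+.05)]
    if len(q): print('%.2f'%y,len(q),q.min(0).round(2),q.max(0).round(2))
a=shot('wrist','w1.png')
W,_=cloud('wrist')
P=W.reshape(-1,3);P=P[np.isfinite(P[:,0])];print('wrist',P.min(0),P.max(0))
E
```

```text
[[120.  71.]
 [111.  16.]
 [ 37. 238.]
 [-22.  54.]
 [196. -12.]]
side 113 20 [0.158 0.601 0.392]
side 113 40 [0.149 0.596 0.334]
side 135 60 [0.221 0.467 0.295]
side 135 120 [0.191 0.505 0.098]
side 150 120 [ 0.096  2.171 -0.455]
side 180 20 [0.36  0.133 0.438]
side 200 60 [0.396 0.098 0.36 ]
side 155 20 [0.304 0.207 0.431]
side 165 50 [0.319 0.221 0.362]
side 30 100 [0.063 0.004 0.313]
side 20 60 [0.061 0.014 0.385]
side 30 10 [0.071 0.11  0.462]
side 20 180 [ 0.027 -0.057  0.174]
side 6252 [0.11 0.03 0.3 ] [0.43 0.69 0.48]
0.00 517 [0.35 0.03 0.37] [0.41 0.05 0.47]
0.05 1046 [0.34 0.05 0.32] [0.43 0.1  0.48]
0.10 671 [0.32 0.1  0.3 ] [0.42 0.15 0.48]
0.15 1297 [0.29 0.15 0.3 ] [0.38 0.2  0.48]
0.20 545 [0.29 0.2  0.33] [0.35 0.23 0.45]
0.30 316 [0.23 0.3  0.3 ] [0.3  0.35 0.43]
0.35 129 [0.23 0.35 0.31] [0.3  0.37 0.46]
0.40 1 [0.22 0.45 0.46] [0.22 0.45 0.46]
0.45 568 [0.2  0.45 0.3 ] [0.23 0.49 0.46]
0.55 513 [0.12 0.56 0.3 ] [0.22 0.6  0.45]
0.60 591 [0.11 0.6  0.3 ] [0.19 0.65 0.45]
0.65 58 [0.16 0.65 0.3 ] [0.18 0.69 0.4 ]
top 12522 [0.27 0.03 0.3 ] [0.43 0.31 0.59]
0.00 725 [0.35 0.03 0.37] [0.42 0.05 0.47]
0.05 4096 [0.32 0.05 0.38] [0.43 0.1  0.5 ]
0.10 5583 [0.3  0.1  0.36] [0.43 0.15 0.59]
0.15 1974 [0.29 0.15 0.36] [0.42 0.2  0.58]
0.20 125 [0.3  0.2  0.37] [0.39 0.21 0.47]
0.30 19 [0.27 0.3  0.3 ] [0.28 0.31 0.31]
wrist [-0.41108748 -0.62483988 -0.78906664] [0.59041401 1.54722405 0.32601264]
```

>>> step_arm --targets '[[0,[0,0,6],0],[0,[0,0,12],0],[0,[0,0,18],0],[0,[0,0,24],0],[0,[0,0,30],0],[0,[0,0,34],0],[0,[0,0,34],0]]'

```text
clock: 2.12
position: [0.1489, 0.6335, 0.5749]
eef_rot: [0.0, 0.115, 0.993, 0.004]
force: [0.1, -0.5, 0.1]
gripper_width: 0.0856
gripper_force: 0.0
```

```bash
python3 - <<'E'
from h import *
show(manip.observe())
a=shot('wrist','w2.png')['frame'];b=shot('side','s2.png')['frame']
cv2.imwrite('pics/ws2.png',cv2.resize(np.hstack([a,b]),(800,300)))
W,_=cloud('wrist');P=W.reshape(-1,3);P=P[np.isfinite(P[:,0])]
P=P[(P[:,2]>.3)]
for y in np.arange(-.1,1.2,.05):
    q=P[(P[:,1]>=y)&(P[:,1]<y+.05)]
    if len(q): print('%.2f'%y,len(q),q.min(0).round(2),q.max(0).round(2))
E
```

```text
clock 2.125
position [0.1489 0.6335 0.5749]
eef_rot [3.000e-04 1.152e-01 9.933e-01 3.600e-03]
joints [-1.4086  0.5253  0.0622  0.7696 -0.0324  1.8401 -0.0237]
force [ 0.1364 -0.4838  0.1388]
gripper_width 0.0856
gripper_force 0.0
0.20 52 [0.3  0.22 0.36] [0.31 0.23 0.39]
0.30 744 [0.23 0.31 0.3 ] [0.3  0.35 0.41]
0.35 227 [0.23 0.35 0.33] [0.28 0.36 0.44]
0.40 202 [0.21 0.41 0.45] [0.32 0.45 0.49]
0.45 2427 [0.19 0.45 0.3 ] [0.23 0.5  0.57]
0.55 14338 [0.12 0.56 0.3 ] [0.23 0.6  0.66]
0.60 9990 [0.12 0.6  0.3 ] [0.2  0.65 0.67]
0.65 13917 [0.13 0.65 0.58] [0.17 0.7  0.67]
0.70 748 [0.15 0.7  0.63] [0.17 0.71 0.65]
```

View pics/ws2.png

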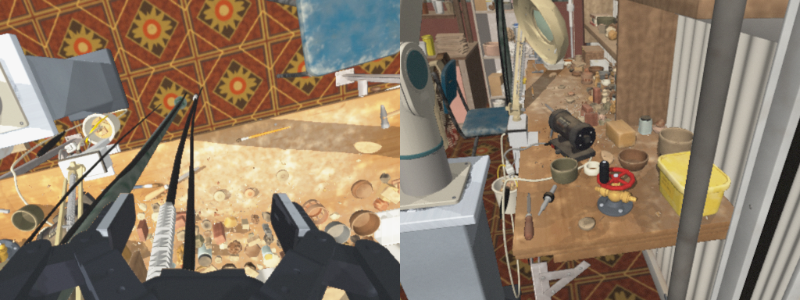

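```bash
python3 - <<'E'
from h import *
W,im=cloud('wrist'); R,_=cv2.Rodrigues(np.array(im['rvec'],float)); print('cam',(-R.T@np.array(im['tvec']).ravel()).round(3))
for n,row in (('mid dark',[(194,100),(188,140),(184,180),(180,220),(178,250)]),('spring',[(165,215),(160,245),(155,270)]),('left dark',[(170,120),(130,180),(100,205),(60,240),(20,240)]),('cream',[(72,200),(70,240),(68,280)]),('fingers',[(110,220),(280,215)])):
  print(n)
  for u,v in row:
    u2,v2=int(u*1.28),int(v*1.28); w=W[v2-2:v2+3,u2-3:u2+4].reshape(-1,3); print((u,v),w[np.nanargmin(im['range_z'][v2-2:v2+3,u2-3:u2+4].ravel())].round(3))
E
```

```text
cam [0.07  0.65  0.713]
mid dark
(194, 100) [ 0.189  0.588 -0.398]
(188, 140) [0.202 0.578 0.216]
(184, 180) [0.372 0.512 0.018]
(180, 220) [nan nan nan]
(178, 250) [0.641 0.43  0.029]
spring
(165, 215) [nan nan nan]
(160, 245) [nan nan nan]
(155, 270) [0.216 0.576 0.556]
left dark
(170, 120) [ 0.187  0.506 -0.022]
(130, 180) [0.205 0.492 0.367]
(100, 205) [0.201 0.484 0.445]
(60, 240) [nan nan nan]
(20, 240) [ 0.476 -0.128  0.002]
cream
(72, 200) [nan nan nan]
(70, 240) [nan nan nan]
(68, 280) [0.135 0.577 0.637]
fingers
(110, 220) [nan nan nan]
(280, 215) [0.151 0.674 0.604]
```

View pics/w2.png

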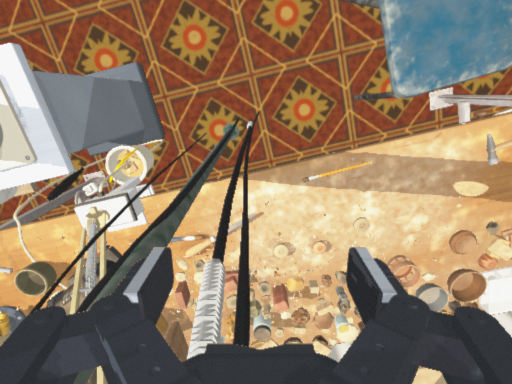

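>>> step_arm --targets '[[0,[-4,0,1],0],[0,[-8,-3,2],0],[0,[-9,-8,3],0],[0,[-9,-13,5],0],[0,[-9,-17,8],0],[0,[-9,-19,10],0],[0,[-9,-19,10],0]]'

```text
clock: 3.2
position: [0.0588, 0.4419, 0.6725]
eef_rot: [-0.0, 0.115, 0.993, 0.002]
force: [0.9, 0.8, -0.2]
gripper_width: 0.0854
gripper_force: 0.0
```

```bash
python3 - <<'E'
from h import *
show(manip.observe())
W,im=cloud('wrist');cv2.imwrite('pics/w3.png',im['frame'])
P=W.reshape(-1,3);z=im['range_z'].ravel();P=P[np.isfinite(P[:,0])&(z>.25)]
P=P[(P[:,2]>.2)]
for y in np.arange(-.1,1.2,.05):
  for x in np.arange(-.2,.8,.05):
    q=P[(P[:,1]>=y)&(P[:,1]<y+.05)&(P[:,0]>=x)&(P[:,0]<x+.05)]
    if len(q)>3: print('%.2f %.2f'%(x,y),len(q),q.min(0).round(2),q.max(0).round(2))
E
```

```text
clock 3.2
position [0.0588 0.4419 0.6725]
eef_rot [-1.000e-04  1.153e-01  9.933e-01  1.600e-03]
joints [-1.5428  0.1537  0.055   1.0604 -0.0091  1.9246 -0.1519]
force [ 0.9348  0.7781 -0.1884]
gripper_width 0.0854
gripper_force 0.0
-0.10 0.00 62 [-0.07  0.    0.2 ] [-0.05  0.05  0.33]
-0.05 0.00 315 [-0.05  0.01  0.2 ] [-0.    0.05  0.32]
-0.00 0.00 463 [0.   0.03 0.2 ] [0.05 0.05 0.39]
0.05 0.00 131 [0.05 0.01 0.2 ] [0.06 0.05 0.39]
0.35 0.00 67 [0.38 0.03 0.37] [0.4  0.05 0.41]
-0.10 0.05 234 [-0.06  0.05  0.25] [-0.05  0.07  0.35]
-0.05 0.05 1703 [-0.05  0.05  0.2 ] [-0.    0.07  0.38]
-0.00 0.05 1900 [0.   0.05 0.2 ] [0.05 0.07 0.4 ]
0.05 0.05 290 [0.05 0.05 0.25] [0.06 0.06 0.37]
0.25 0.10 70 [0.29 0.13 0.49] [0.3  0.15 0.5 ]
0.30 0.10 46 [0.3  0.13 0.49] [0.31 0.15 0.5 ]
0.25 0.15 58 [0.29 0.15 0.48] [0.3  0.16 0.49]
0.30 0.15 54 [0.3  0.15 0.31] [0.35 0.2  0.5 ]
0.35 0.15 22 [0.35 0.15 0.31] [0.37 0.18 0.31]
0.25 0.20 97 [0.29 0.21 0.39] [0.3  0.23 0.42]
0.30 0.20 490 [0.3  0.2  0.33] [0.35 0.23 0.43]
0.35 0.20 40 [0.35 0.22 0.36] [0.37 0.23 0.41]
0.20 0.25 46 [0.24 0.26 0.2 ]
[... 275 characters left out ...]
3  0.36 0.36] [0.31 0.4  0.49]
0.20 0.40 443 [0.21 0.42 0.46] [0.25 0.45 0.54]
0.25 0.40 59 [0.25 0.42 0.53] [0.26 0.43 0.54]
0.30 0.40 139 [0.3  0.4  0.42] [0.32 0.42 0.47]
0.15 0.45 240 [0.19 0.47 0.21] [0.2  0.5  0.61]
0.20 0.45 3954 [0.2  0.45 0.2 ] [0.22 0.5  0.62]
0.15 0.50 17 [0.19 0.5  0.2 ] [0.2  0.51 0.25]
0.15 0.55 123 [0.19 0.57 0.2 ] [0.2  0.6  0.34]
0.20 0.55 1330 [0.2  0.56 0.2 ] [0.22 0.58 0.57]
0.15 0.60 1056 [0.19 0.6  0.2 ] [0.2  0.61 0.61]
0.20 0.60 140 [0.2  0.6  0.34] [0.21 0.63 0.61]
0.65 0.65 240 [0.66 0.67 0.27] [0.69 0.7  0.31]
0.70 0.65 9 [0.7  0.66 0.27] [0.71 0.67 0.27]
0.65 0.70 119 [0.67 0.7  0.27] [0.7  0.74 0.3 ]
0.70 0.70 56 [0.7  0.72 0.27] [0.73 0.74 0.27]
```

View pics/w3.png

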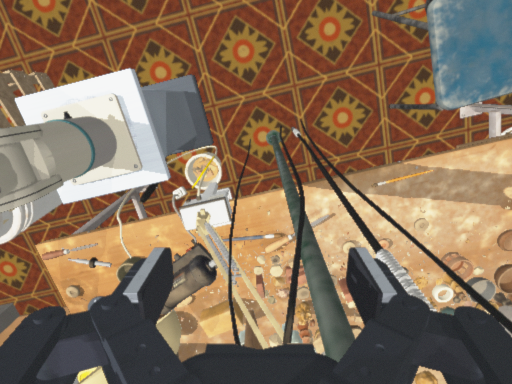

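>>> step_arm --targets '[[0,[2,-5,0.5],0],[0,[4,-9,1],0],[0,[4,-9,1],0],[0,[4,-9,1],0]]'

```text
clock: 3.75
position: [0.0983, 0.3539, 0.6798]
eef_rot: [-0.0, 0.115, 0.993, -0.001]
force: [-1.2, -0.3, -0.6]
gripper_width: 0.0858
gripper_force: 0.0
```

```bash
cat > look.py <<'E'
from h import *
import sys
show(manip.observe())
W,im=cloud('wrist');cv2.imwrite('pics/%s.png'%sys.argv[1],im['frame'])
P=W.reshape(-1,3);z=im['range_z'].ravel();P=P[np.isfinite(P[:,0])&(z>.2)]
P=P[(P[:,2]>.4)]
for y in np.arange(-.1,.7,.05):
  for x in np.arange(.1,.8,.05):
    q=P[(P[:,1]>=y)&(P[:,1]<y+.05)&(P[:,0]>=x)&(P[:,0]<x+.05)]
    if len(q)>3: print('%.2f %.2f'%(x,y),len(q),q.min(0).round(2),q.max(0).round(2))
E
python3 look.py w4
```

```text
clock 3.75
position [0.0983 0.3539 0.6798]
eef_rot [-2.000e-04  1.148e-01  9.934e-01 -1.400e-03]
joints [-1.4690e+00  1.5200e-02  9.5800e-02  1.1963e+00 -1.8000e-03  1.9330e+00
 -3.3100e-02]
force [-1.1528 -0.2864 -0.5927]
gripper_width 0.0858
gripper_force 0.0
0.25 0.15 434 [0.28 0.16 0.45] [0.3  0.2  0.49]
0.30 0.15 778 [0.3  0.17 0.46] [0.35 0.2  0.49]
0.35 0.15 79 [0.35 0.17 0.42] [0.39 0.2  0.48]
0.25 0.20 327 [0.28 0.2  0.4 ] [0.3  0.22 0.47]
0.30 0.20 954 [0.3 0.2 0.4] [0.35 0.23 0.47]
0.35 0.20 68 [0.35 0.2  0.4 ] [0.37 0.23 0.46]
0.20 0.30 7 [0.23 0.35 0.4 ] [0.24 0.35 0.41]
0.20 0.35 259 [0.23 0.35 0.4 ] [0.25 0.37 0.54]
0.25 0.35 817 [0.25 0.35 0.4 ] [0.3  0.4  0.61]
0.30 0.35 346 [0.3  0.37 0.4 ] [0.32 0.4  0.52]
0.20 0.40 92 [0.21 0.44 0.46] [0.22 0.45 0.49]
0.25 0.40 360 [0.25 0.4  0.53] [0.28 0.45 0.64]
0.30 0.40 490 [0.3  0.4  0.42] [0.33 0.43 0.53]
0.15 0.45 19 [0.2  0.48 0.5 ] [0.2  0.48 0.64]
0.20 0.45 4229 [0.2  0.45 0.4 ] [0.22 0.49 0.64]
0.25 0.45 27 [0.27 0.45 0.62] [0.28 0.45 0.63]
0.20 0.55 1878 [0.21 0.56 0.4 ] [0.24 0.58 0.57]
0.15 0.60 438 [0.19 0.6  0.4 ] [0.2  0.61 0.52]
```

View pics/w4.png

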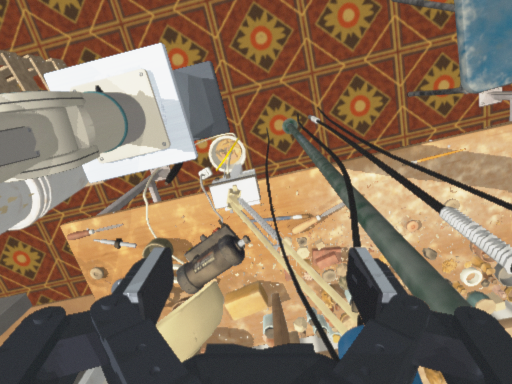

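>>> step_arm --targets '[[0,[3,-4,0.5],0],[0,[7,-8,1],0],[0,[7,-8,1],0],[0,[7,-8,1],0]]'

```text
clock: 4.3
position: [0.168, 0.2743, 0.6905]
eef_rot: [-0.0, 0.114, 0.993, -0.001]
force: [0.6, 0.3, -0.2]
gripper_width: 0.0853
gripper_force: 0.0
```

```bash
python3 look.py w5
```

```text
clock 4.3
position [0.168  0.2743 0.6905]
eef_rot [-4.000e-04  1.142e-01  9.935e-01 -8.000e-04]
joints [-1.3547 -0.0649  0.2169  1.2407  0.0149  1.9659  0.2094]
force [ 0.5703  0.3324 -0.163 ]
gripper_width 0.0853
gripper_force 0.0
0.30 0.05 58 [0.33 0.09 0.49] [0.35 0.1  0.5 ]
0.35 0.05 160 [0.35 0.08 0.47] [0.4 0.1 0.5]
0.25 0.10 80 [0.29 0.13 0.49] [0.3  0.15 0.5 ]
0.30 0.10 1093 [0.3  0.1  0.49] [0.35 0.15 0.57]
0.35 0.10 985 [0.35 0.1  0.47] [0.39 0.15 0.56]
0.25 0.15 527 [0.28 0.15 0.45] [0.3  0.2  0.49]
0.30 0.15 1351 [0.3  0.15 0.46] [0.35 0.2  0.5 ]
0.35 0.15 323 [0.35 0.15 0.41] [0.39 0.2  0.55]
0.25 0.20 273 [0.28 0.2  0.4 ] [0.3  0.22 0.46]
0.30 0.20 827 [0.3 0.2 0.4] [0.35 0.25 0.56]
0.35 0.20 434 [0.35 0.2  0.4 ] [0.37 0.25 0.56]
0.30 0.25 557 [0.33 0.25 0.55] [0.35 0.3  0.59]
0.35 0.25 299 [0.35 0.25 0.55] [0.37 0.3  0.59]
0.20 0.30 13 [0.23 0.35 0.4 ] [0.24 0.35 0.42]
0.25 0.30 4 [0.29 0.35 0.4 ] [0.29 0.35 0.4 ]
0.30 0.30 1014 [0.32 0.3  0.55] [0.35 0.35 0.59]
0.35 0.30 251 [0.35 0.3  0.55] [0.36 0.35 0.59]
0.20 0.35 296 [0.23 0.35 0.4 ] [0.25 0.37 0.53]
0.25 0.35 2385 [0.25 0.35 0.4 ] [0.3  0.4  0.65]
0.30 0.35 293 [0.3  0.36 0.4 ] [0.32 0.4  0.57]
0.20 0.40 545 [0.21 0.42 0.46] [0.25 0.45 0.59]
0.25 0.40 4650 [0.25 0.4  0.53] [0.28 0.45 0.67]
0.30 0.40 428 [0.3  0.4  0.42] [0.33 0.43 0.57]
0.20 0.45 3606 [0.2  0.45 0.4 ] [0.23 0.49 0.61]
0.25 0.45 11 [0.26 0.45 0.59] [0.27 0.45 0.61]
0.20 0.55 523 [0.21 0.56 0.4 ] [0.23 0.58 0.48]
0.15 0.60 97 [0.19 0.6  0.4 ] [0.2  0.61 0.43]
```

View pics/w5.png

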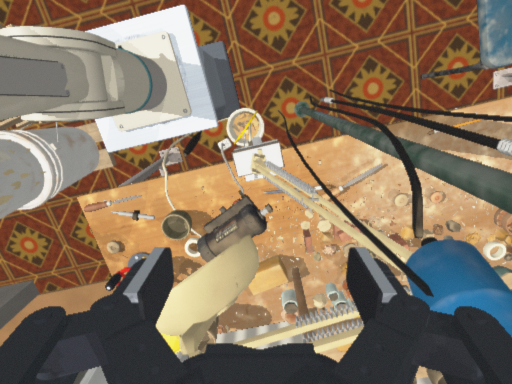

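>>> step_arm --targets '[[0,[4,-4,-0.5],0],[0,[8,-8,-1],0],[0,[11.5,-12,-1],0],[0,[14.5,-17,-1],0],[0,[16.5,-22,-1],0],[0,[17.5,-27,-1],0],[0,[18,-33,-1],0],[0,[18.5,-39,-1],0],[0,[19,-44,-1],0],[0,[19,-44,-1],0],[0,[19,-44,-1],0]]'

```text
clock: 5.72
position: [0.3599, -0.1656, 0.6807]
eef_rot: [-0.001, 0.114, 0.993, -0.0]
force: [0.7, 0.2, -0.0]
gripper_width: 0.0851
gripper_force: 0.0
```

```bash
python3 - <<'E'
from h import *
show(manip.observe())
for c in('wrist','side'):
  for t in('valve_top','handle_mid','handle'):
    manip.get_image(c); print(c,t,[(round(d['score'],2),np.round(d['at'],3)) for d in manip.mark_of(c,t)[:2]])
E
```

```text
clock 5.725
position [ 0.3599 -0.1656  0.6807]
eef_rot [-9.000e-04  1.143e-01  9.935e-01 -4.000e-04]
joints [-0.6464  0.1367  1.258   1.1544 -0.1379  1.9428  1.9003]
force [ 0.68    0.1887 -0.0031]
gripper_width 0.0851
gripper_force 0.0
wrist valve_top [(0.61, array([ 0.517, -0.182,  0.084]))]
wrist handle_mid [(0.53, array([ 0.476, -0.21 ,  0.131]))]
wrist handle [(0.7, array([ 0.48 , -0.21 ,  0.098]))]
side valve_top [(0.77, array([ 0.511, -0.185,  0.084]))]
side handle_mid [(0.56, array([ 0.478, -0.208,  0.125]))]
side handle [(0.6, array([ 0.478, -0.215,  0.098]))]
```

```bash
cat > kin.py <<'E'
import numpy as np
from scipy.optimize import least_squares
from scipy.spatial.transform import Rotation as R
rz=lambda a:R.from_euler('z',a); ry=lambda a:R.from_euler('y',a)
def fk(q,p,full=False):
    h,L1,e,L2,f,w,d,y0=p   # e: elbow offset, f: forearm offset back, w: wrist offset
    T=rz(-q[0]+y0); P=np.array([0,0,h]); 
    T=T*ry(q[1])*rz(-q[2]); P=P+T.apply([e,0,L1]); E=P
    T=T*ry(q[3])*rz(-q[4]); P=P+T.apply([-f,0,L2]); Wr=P
    T=T*ry(q[5]); P=P+T.apply([w,0,0]); T=T*rz(-q[6]); P=P+T.apply([0,0,d])
    return (P,T,E,Wr) if full else (P,T)
D=[([-1.4058,.6293,.0384,1.5184,-.027,.9963,-.02],[.1485,.6322,.2304]),
([-1.4086,.5253,.0622,.7696,-.0324,1.8401,-.0237],[.1489,.6335,.5749]),
([-1.5428,.1537,.055,1.0604,-.0091,1.9246,-.1519],[.0588,.4419,.6725]),
([-1.469,.0152,.0958,1.1963,-.0018,1.933,-.0331],[.0983,.3539,.6798]),
([-1.3547,-.0649,.2169,1.2407,.0149,1.9659,.2094],[.168,.2743,.6905]),
([-.6464,.1367,1.258,1.1544,-.1379,1.9428,1.9003],[.3599,-.1656,.6807])]
if __name__=='__main__':
    def res(x):
        return np.concatenate([fk(q,x)[0]-p for q,p in D]+[[.01*(fk(q,x)[1].apply([0,0,1])[2]+1)] for q,_ in D])
    best=None
    for h in(.3,.4):
      for L in (.4,.5):
        r=least_squares(res,[h,L,.03,.4,.03,.05,.2,0])
        if best is None or r.cost<best.cost: best=r
    print(best.x.round(4)); print((res(best.x)*1000).round(1))
    for q,_ in D: print(fk(q,best.x)[1].as_quat().round(3),fk(q,best.x,1)[2].round(3),fk(q,best.x,1)[3].round(3))
E
python3 kin.py
```

```text
[-0.579   0.57   -0.0041  0.3837 -0.0118 -0.0007 -0.5653 -0.0542]
[ 6.6 -1.9  0.   6.8 -1.3 -0.  -3.9  0.5  0.7 -6.9  4.9  0.4 -9.2  4.1
  0.5 -0.8  3.4 -1.5  0.   0.   0.   0.   0.   0. ]
[-0.6    0.8   -0.001 -0.001] [ 0.072  0.324 -0.116] [ 0.155  0.629 -0.335]
[-0.599  0.8    0.002  0.003] [ 0.06   0.276 -0.084] [0.157 0.635 0.01 ]
[-0.599  0.8    0.001  0.001] [ 0.007  0.083 -0.015] [0.055 0.443 0.108]
[-0.6    0.8   -0.001 -0.001] [ 0.     0.005 -0.009] [0.091 0.357 0.115]
[-0.6    0.8   -0.    -0.001] [-0.012 -0.039 -0.01 ] [0.158 0.277 0.126]
[-0.6    0.8    0.    -0.001] [ 0.061  0.046 -0.014] [ 0.357 -0.162  0.114]
```

```bash
cat > sim.py <<'E'
from kin import *
p=np.array([.36,.57,-.0041,.3837,-.0118,-.0007,.3743,-.0542])
def run(q,wps,n=40,fixyaw=True):
    """wps: list of (xyz, yaw_deg relative) ; min-norm IK"""
    q=np.array(q,float); P,T0=fk(q,p); y=0.; T=T0
    for xyz,yaw in wps:
        Pa=fk(q,p)[0]; ya=y
        for k in range(1,n+1):
            s=k/n; tgt=Pa+(np.array(xyz)-Pa)*s; Tt=rz(np.radians(ya+(yaw-ya)*s))*T0
            for _ in range(3):
                Pn,Tn=fk(q,p); e=np.r_[tgt-Pn,(Tt*Tn.inv()).as_rotvec()]
                J=np.zeros((6,7))
                for i in range(7):
                    qq=q.copy(); qq[i]+=1e-5; Pi,Ti=fk(qq,p); J[:3,i]=(Pi-Pn)/1e-5; J[3:,i]=(Ti*Tn.inv()).as_rotvec()/1e-5
                q=q+J.T@np.linalg.solve(J@J.T+1e-5*np.eye(6),e)
        y=yaw; Pn,_,E,W=fk(q,p,1)
        print(np.round(xyz,2),yaw,'q',q.round(2),'E',E.round(2),'W',W.round(2),'err',np.linalg.norm(tgt-Pn).round(4))
    return q
if __name__=='__main__':
    print('check'); run(D[4][0],[([.248,.194,.68],0),([.313,.104,.68],0),([.343,0,.68],0),([.36,-.166,.68],0)])
    q=D[5][0]
    print('A direct'); run(q,[([.44,-.2,.5],0),([.478,-.21,.3],0),([.478,-.21,.113],0),([.513,-.142,.113],0),([.557,-.186,.113],0),([.513,-.23,.113],0)])
    print('B yaw'); run(q,[([.36,-.166,.68],-90),([.44,-.2,.5],-90),([.478,-.21,.3],-90),([.478,-.21,.113],-90)])
    print('B2 yaw+'); run(q,[([.36,-.166,.68],60),([.44,-.2,.5],60),([.478,-.21,.3],60)])
    print('C out low'); run(q,[([.44,-.2,.5],0),([.478,-.21,.3],-45),([.478,-.21,.3],-90),([.478,-.21,.3],0)])
E
python3 sim.py
```

```text
check
[0.25 0.19 0.68] 0 q [-1.22 -0.09  0.43  1.28  0.04  1.94  0.56] E [-0.02 -0.05  0.93] W [0.25 0.19 1.05] err 0.0
[0.31 0.1  0.68] 0 q [-1.1  -0.07  0.64  1.26  0.04  1.94  0.9 ] E [-0.02 -0.03  0.93] W [0.31 0.1  1.05] err 0.0
[0.34 0.   0.68] 0 q [-0.97 -0.05  0.85  1.24  0.04  1.93  1.23] E [-0.02 -0.02  0.93] W [0.34 0.   1.05] err 0.0
[ 0.36 -0.17  0.68] 0 q [-0.56  0.13  1.15  1.14 -0.12  1.94  1.88] E [0.06 0.04 0.93] W [ 0.36 -0.17  1.05] err 0.0
A direct
[ 0.44 -0.2   0.5 ] 0 q [-0.44  0.34  1.19  1.48 -0.31  1.54  2.08] E [0.17 0.07 0.9 ] W [ 0.44 -0.2   0.87] err 0.0
[ 0.48 -0.21  0.3 ] 0 q [-0.3   0.55  1.05  1.77 -0.52  1.13  2.26] E [0.29 0.07 0.85] W [ 0.48 -0.21  0.67] err 0.0
[ 0.48 -0.21  0.11] 0 q [-0.13  0.77  0.82  1.98 -0.81  0.77  2.52] E [0.39 0.03 0.77] W [ 0.48 -0.21  0.49] err 0.0
[ 0.51 -0.14  0.11] 0 q [-0.28  0.78  0.83  1.95 -0.82  0.79  2.37] E [0.39 0.09 0.77] W [ 0.51 -0.14  0.49] err 0.0
[ 0.56 -0.19  0.11] 0 q [-0.2   0.84  0.83  1.8  -0.8   0.88  2.35] E [0.42 0.07 0.74] W [ 0.56 -0.19  0.49] err 0.0
[ 0.51 -0.23  0.11] 0 q [-0.11  0.81  0.8
[... 701 characters left out ...]
 ] 60 q [-0.37  0.29  1.04  1.48 -0.25  1.52  3.05] E [0.15 0.05 0.91] W [ 0.44 -0.2   0.87] err 0.0
[ 0.48 -0.21  0.3 ] 60 q [-0.24  0.5   0.93  1.77 -0.45  1.09  3.23] E [0.27 0.05 0.86] W [ 0.48 -0.21  0.67] err 0.0
C out low
[ 0.44 -0.2   0.5 ] 0 q [-0.44  0.34  1.19  1.48 -0.31  1.54  2.08] E [0.17 0.07 0.9 ] W [ 0.44 -0.2   0.87] err 0.0
[ 0.48 -0.21  0.3 ] -45 q [-0.38  0.65  1.26  1.77 -0.66  1.23  1.62] E [0.32 0.11 0.82] W [ 0.48 -0.21  0.67] err 0.0
[ 0.48 -0.21  0.3 ] -90 q [-0.42  0.77  1.47  1.77 -0.79  1.36  0.99] E [0.37 0.15 0.77] W [ 0.48 -0.21  0.67] err 0.0
[ 0.48 -0.21  0.3 ] 0 q [-0.29  0.54  1.04  1.77 -0.51  1.13  2.25] E [0.28 0.07 0.85] W [ 0.48 -0.21  0.67] err 0.0
```

```bash
python3 - <<'E'
from h import *
for c in('top','side'):
  W,_=cloud(c);P=W.reshape(-1,3);P=P[np.isfinite(P[:,0])]
  P=P[(P[:,2]>.25)&(P[:,0]>.45)&(P[:,0]<.72)&(P[:,1]<.1)&(P[:,1]>-.42)]
  for x in np.arange(.45,.7,.02):
    q=P[(P[:,0]>=x)&(P[:,0]<x+.02)]
    if len(q): print(c,'%.2f'%x,len(q),q[:,1:].min(0).round(2),q[:,1:].max(0).round(2))
from sim import *
c=np.array([.513,-.186])
for y0 in(0,-25):
  print('yaw',y0)
  w=[([.44,-.2,.5],y0/2),([.478,-.21,.3],y0),([.478,-.21,.113],y0)]
  a=np.arctan2(-.024,-.035)
  for k in range(1,6): w.append(([*(c+.044*np.array([np.cos(a-k*.8),np.sin(a-k*.8)])),.113],y0))
  for k in range(4,-13,-1): w.append(([*(c+.044*np.array([np.cos(a-k*.8),np.sin(a-k*.8)])),.113],y0))
  run(D[5][0],w,6)
E
```

```text
top 0.61 7001 [-0.3   0.47] [0.1  0.56]
top 0.63 11033 [-0.35  0.25] [0.1 0.6]
top 0.65 5843 [-0.31  0.25] [0.1  0.57]
top 0.67 2126 [-0.32  0.48] [0.1  0.52]
side 0.61 1452 [-0.34  0.25] [0.09 0.51]
side 0.63 4890 [-0.36  0.25] [-0.3   0.51]
side 0.65 2151 [-0.36  0.25] [-0.35  0.51]
side 0.67 134 [-0.35  0.25] [-0.34  0.51]
side 0.69 103 [-0.3   0.48] [-0.3  0.5]
yaw 0
[ 0.44 -0.2   0.5 ] 0.0 q [-0.44  0.34  1.19  1.48 -0.31  1.54  2.08] E [0.17 0.07 0.9 ] W [ 0.44 -0.2   0.87] err 0.0
[ 0.48 -0.21  0.3 ] 0 q [-0.3   0.55  1.05  1.77 -0.52  1.13  2.26] E [0.29 0.07 0.85] W [ 0.48 -0.21  0.67] err 0.0
[ 0.48 -0.21  0.11] 0 q [-0.13  0.77  0.82  1.98 -0.81  0.77  2.52] E [0.39 0.03 0.77] W [ 0.48 -0.21  0.49] err 0.0
[ 0.47 -0.18  0.11] 0 q [-0.19  0.75  0.82  2.03 -0.83  0.74  2.49] E [0.38 0.06 0.78] W [ 0.47 -0.18  0.49] err 0.0
[ 0.49 -0.15  0.11] 0 q [-0.26  0.76  0.82  2.   -0.83  0.75  2.42] E [0.38 0.08 0.78] W [ 0.49 -0.15  0.49] err 0.0
[ 0.52 -0.14  0.11] 0 q [-0.28  0.79  0.83  1.92 -0.82  0.81  2.35] E [0.39 0.09 0.76] W [ 0.52 -0.14  0.49] err 0.0
[ 0.55 -0.16  0.11] 0 
[... 4485 characters left out ...]
 0.11] -25 q [-0.23  0.79  0.91  2.03 -0.9   0.8   2.14] E [0.4  0.07 0.76] W [ 0.47 -0.18  0.49] err 0.0
[ 0.48 -0.21  0.11] -25 q [-0.17  0.81  0.91  1.97 -0.88  0.83  2.15] E [0.41 0.05 0.76] W [ 0.48 -0.21  0.49] err 0.0
[ 0.51 -0.23  0.11] -25 q [-0.15  0.84  0.91  1.87 -0.87  0.88  2.11] E [0.42 0.05 0.74] W [ 0.51 -0.23  0.49] err 0.0
[ 0.54 -0.22  0.11] -25 q [-0.18  0.87  0.92  1.81 -0.86  0.92  2.04] E [0.43 0.06 0.73] W [ 0.54 -0.22  0.49] err 0.0
[ 0.56 -0.19  0.11] -25 q [-0.24  0.88  0.92  1.8  -0.87  0.93  1.98] E [0.43 0.08 0.73] W [ 0.56 -0.19  0.49] err 0.0
[ 0.54 -0.16  0.11] -25 q [-0.3   0.86  0.92  1.86 -0.88  0.9   1.96] E [0.42 0.11 0.74] W [ 0.54 -0.15  0.49] err 0.0
```

```bash
sed -i 's/^p=/p=/; s/print(np.round(xyz,2),yaw,.q.*$/print(np.round(xyz,2),yaw,"q",q.round(2),"E",E.round(2))/' sim.py; python3 - <<'E'
from sim import *
pol=lambda r,a,z:[r*np.cos(np.radians(a)),r*np.sin(np.radians(a)),z]
q0=D[5][0]
for R,zz,A,r2,yw in((.6,.4,-90,.3,0),(.6,.4,-90,.34,0),(.7,.45,-90,.3,0),(.6,.4,-90,.3,-60),(.65,.3,-110,.28,-60)):
  print(R,zz,A,r2,yw)
  w=[(pol(.5,-27,.55),0),(pol(R,-45,zz),yw/2),(pol(R,A,zz),yw),(pol(.4,A,.66),yw),(pol(r2,A,.68),yw),(pol(r2,(A-25)/2,.68),yw/2),(pol(r2,-25,.68),0),(pol(.5,-25,.5),0),([.478,-.21,.3],0),([.478,-.21,.113],0)]
  run(q0,w,15)
E
```

```text
0.6 0.4 -90 0.3 0
[ 0.45 -0.23  0.55] 0 q [-0.34  0.36  1.19  1.31 -0.33  1.68  2.13] E [0.19 0.06 0.89]
[ 0.42 -0.42  0.4 ] 0.0 q [ 0.16  0.59  1.05  1.4  -0.5   1.44  2.54] E [ 0.31 -0.06  0.84]
[ 0.  -0.6  0.4] 0 q [ 0.97  0.57  1.    1.4  -0.47  1.42  3.3 ] E [ 0.16 -0.26  0.84]
[ 0.   -0.4   0.66] 0 q [ 0.56  0.12  1.14  1.2  -0.11  1.89  3.01] E [ 0.06 -0.03  0.93]
[ 0.   -0.3   0.68] 0 q [ 0.35 -0.19  0.83  1.3   0.15  1.96  2.58] E [-0.1   0.05  0.92]
[ 0.16 -0.25  0.68] 0.0 q [ 0.29 -0.12  0.52  1.3   0.07  1.95  2.17] E [-0.07  0.03  0.93]
[ 0.27 -0.13  0.68] 0 q [ 0.15 -0.1   0.19  1.3   0.02  1.94  1.68] E [-0.06  0.01  0.93]
[ 0.45 -0.21  0.5 ] 0 q [ 0.2   0.22  0.24  1.44 -0.05  1.49  1.78] E [ 0.12 -0.03  0.92]
[ 0.48 -0.21  0.3 ] 0 q [ 0.21  0.38  0.22  1.77 -0.09  1.01  1.8 ] E [ 0.2  -0.05  0.89]
[ 0.48 -0.21  0.11] 0 q [ 0.26  0.64  0.16  1.97 -0.17  0.55  1.88] E [ 0.32 -0.1   0.82]
0.6 0.4 -90 0.34 0
[ 0.45 -0.23  0.55] 0 q [-0.34  0.36  1.19  1.31 -0.33  1.68  2.13] E [0.19 0.06 0.89]
[ 0.42 -0.42  0.4 ] 0.0 q [ 0.16  0.59  1.05  1.4  -0.5   1.44  2.54] E [ 0.31
[... 2781 characters left out ...]
0.3 ] -60 q [ 1.33  0.78  1.1   1.43 -0.69  1.35  2.75] E [ 0.08 -0.39  0.77]
[-0.14 -0.38  0.66] -60 q [ 0.76  0.21  1.47  1.2  -0.22  1.91  2.45] E [ 0.08 -0.08  0.92]
[-0.1  -0.26  0.68] -60 q [ 0.06  0.28  2.33  1.33 -0.22  1.99  2.61] E [ 0.16 -0.02  0.91]
[ 0.11 -0.26  0.68] -30.0 q [-0.21  0.47  2.33  1.33 -0.39  2.11  2.79] E [0.26 0.04 0.87]
[ 0.25 -0.12  0.68] 0 q [-0.62  0.63  2.47  1.33 -0.5   2.26  2.96] E [0.29 0.18 0.82]
[ 0.45 -0.21  0.5 ] 0 q [-0.33  0.93  2.12  1.45 -0.9   2.08  2.82] E [0.44 0.13 0.7 ]
[ 0.48 -0.21  0.3 ] 0 q [-0.36  1.18  1.99  1.78 -1.08  1.87  2.93] E [0.5  0.16 0.57]
[ 0.48 -0.21  0.11] 0 q [-0.35  1.43  1.81  1.99 -1.34  1.73  3.02] E [0.54 0.17 0.44]
```

```bash
python3 - <<'E'
from sim import *
pol=lambda r,a,z:[r*np.cos(np.radians(a)),r*np.sin(np.radians(a)),z]
q0=D[5][0]
end=[(pol(.5,-25,.5),0),([.478,-.21,.3],0),([.478,-.21,.113],0)]
print('in-out');run(q0,[(pol(.29,-25,.68),0)]+end,15)
print('in, right, out');run(q0,[(pol(.29,-25,.68),0),(pol(.29,-60,.68),0),(pol(.5,-60,.5),0)]+end,15)
print('out right in');run(q0,[(pol(.5,-27,.55),0),(pol(.58,-60,.42),0),(pol(.4,-60,.66),0),(pol(.29,-60,.68),0),(pol(.29,-25,.68),0)]+end,15)
print('right in');run(q0,[(pol(.45,-60,.6),0),(pol(.29,-60,.68),0),(pol(.29,-10,.68),0)]+end,15)
E
```

```text
in-out
[ 0.26 -0.12  0.68] 0 q [-0.88 -0.23  0.84  1.32  0.19  1.98  1.36] E [-0.09 -0.1   0.91]
[ 0.45 -0.21  0.5 ] 0 q [-0.41  0.39  1.23  1.44 -0.36  1.57  2.14] E [0.2  0.08 0.89]
[ 0.48 -0.21  0.3 ] 0 q [-0.32  0.57  1.1   1.77 -0.55  1.15  2.3 ] E [0.29 0.08 0.84]
[ 0.48 -0.21  0.11] 0 q [-0.16  0.79  0.86  1.98 -0.85  0.79  2.55] E [0.4  0.04 0.76]
in, right, out
[ 0.26 -0.12  0.68] 0 q [-0.88 -0.23  0.84  1.32  0.19  1.98  1.36] E [-0.09 -0.1   0.91]
[ 0.15 -0.25  0.68] 0 q [-0.83 -0.46  0.85  1.32  0.39  2.1   1.51] E [-0.18 -0.18  0.87]
[ 0.25 -0.43  0.5 ] 0 q [-1.3  -0.66  1.41  1.44  0.67  1.77  1.56] E [-0.11 -0.33  0.81]
[ 0.45 -0.21  0.5 ] 0 q [-1.9  -0.54  1.6   1.44  0.54  1.67  1.1 ] E [ 0.08 -0.28  0.85]
[ 0.48 -0.21  0.3 ] 0 q [-2.02 -0.71  1.77  1.77  0.73  1.29  0.91] E [ 0.14 -0.34  0.79]
[ 0.48 -0.21  0.11] 0 q [-2.15 -0.92  2.01  1.98  1.04  0.99  0.67] E [ 0.22 -0.39  0.71]
out right in
[ 0.45 -0.23  0.55] 0 q [-0.34  0.36  1.19  1.31 -0.33  1.68  2.13] E [0.19 0.06 0.89]
[ 0.29 -0.5   0.42] 0 q [ 0.4   0.54  1.06  1.42 -0.46  1.45  2.78] E [ 0.26 -0.12  0.8
[... 382 characters left out ...]
q [-0.04  0.42  0.59  1.77 -0.27  1.03  1.99] E [0.23 0.   0.88]
[ 0.48 -0.21  0.11] 0 q [ 0.09  0.67  0.43  1.97 -0.47  0.61  2.18] E [ 0.35 -0.05  0.81]
right in
[ 0.23 -0.39  0.6 ] 0 q [ 0.1   0.26  1.26  1.29 -0.25  1.77  2.64] E [ 0.14 -0.02  0.91]
[ 0.15 -0.25  0.68] 0 q [-0.31 -0.24  0.85  1.32  0.2   1.98  1.95] E [-0.14 -0.03  0.91]
[ 0.29 -0.05  0.68] 0 q [-0.35 -0.13  0.36  1.32  0.05  1.95  1.37] E [-0.07 -0.02  0.92]
[ 0.45 -0.21  0.5 ] 0 q [-0.07  0.25  0.61  1.44 -0.14  1.5   1.88] E [0.14 0.   0.91]
[ 0.48 -0.21  0.3 ] 0 q [-0.03  0.42  0.57  1.77 -0.26  1.03  1.98] E [ 0.23 -0.    0.88]
[ 0.48 -0.21  0.11] 0 q [ 0.1   0.66  0.41  1.97 -0.45  0.6   2.15] E [ 0.34 -0.05  0.81]
```

>>> step_arm --targets '[[0,[-2,-5,-2],0],[0,[-5,-10,-4],0],[0,[-8,-15,-6],0],[0,[-11,-19,-7],0],[0,[-13.5,-22.5,-8],0],[0,[-16,-19,-6],0],[0,[-18,-15,-4],0],[0,[-20,-11.5,-2.5],0],[0,[-21.5,-8.5,-2],0],[0,[-20,-4,-2],0],[0,[-17,0,-2],0],[0,[-14,4,-2],0],[0,[-11,8,-2],0],[0,[-7.5,11.5,-2],0],[0,[-7.5,11.5,-2],0],[0,[-7.5,11.5,-2],0]]'

```text
clock: 8.43
position: [0.2835, -0.0528, 0.6613]
eef_rot: [-0.0, 0.116, 0.993, -0.0]
force: [-1.7, 0.1, 0.4]
gripper_width: 0.0854
gripper_force: 0.0
```

```bash
python3 -c "
from h import *
show(manip.observe())"
```

```text
clock 8.425
position [ 0.2835 -0.0528  0.6613]
eef_rot [-3.000e-04  1.157e-01  9.933e-01 -2.000e-04]
joints [-0.2472 -0.15    0.25    1.3889  0.0395  1.8984  1.3517]
force [-1.6583  0.1287  0.4149]
gripper_width 0.0854
gripper_force 0.0
```

>>> step_arm --targets '[[0,[3,-4,-3],0],[0,[7,-8,-6],0],[0,[11,-12,-9],0],[0,[14,-14,-13],0],[0,[16.5,-15,-17],0],[0,[18,-15.5,-22],0],[0,[19,-15.6,-27],0],[0,[19.4,-15.6,-32],0],[0,[19.4,-15.6,-38],0],[0,[19.4,-15.6,-38],0],[0,[19.4,-15.6,-38],0]]'

```text
clock: 9.8
position: [0.4786, -0.2096, 0.2838]
eef_rot: [0.002, 0.116, 0.993, -0.001]
force: [1.2, 0.5, 0.3]
gripper_width: 0.0855
gripper_force: 0.0
```

```bash
cat > m.py <<'E'
from h import *
show(manip.observe())
V=[];H=[]
for c in('wrist','side','top'):
  for k in range(2):
    manip.get_image(c)
    for t,L in(('valve_top',V),('handle_mid',H)):
      r=[(round(d['score'],2),np.round(d['at'],4)) for d in manip.mark_of(c,t)[:2]]; print(c,t,r)
E
python3 m.py
```

```text
clock 9.8
position [ 0.4786 -0.2096  0.2838]
eef_rot [ 1.800e-03  1.157e-01  9.933e-01 -6.000e-04]
joints [ 0.0201  0.4163  0.4863  1.8146 -0.2323  0.9634  1.9428]
force [1.1666 0.4864 0.2751]
gripper_width 0.0855
gripper_force 0.0
wrist valve_top [(0.67, array([ 0.5145, -0.1825,  0.0845]))]
wrist handle_mid [(0.92, array([ 0.4726, -0.2116,  0.1292])), (0.69, array([ 0.4793, -0.0032, -0.001 ]))]
wrist valve_top [(0.71, array([ 0.5139, -0.1848,  0.0826]))]
wrist handle_mid [(0.57, array([ 0.4773, -0.2129,  0.1274]))]
side valve_top [(0.72, array([ 0.6129, -0.0086, -0.0038])), (0.69, array([ 0.5134, -0.1845,  0.0813]))]
side handle_mid [(0.63, array([ 0.4803, -0.2075,  0.1257])), (0.42, array([ 0.4774, -0.211 ,  0.0979]))]
side valve_top [(0.58, array([ 0.5128, -0.1845,  0.0855]))]
side handle_mid [(0.6, array([ 0.4795, -0.2058,  0.1245])), (0.2, array([ 0.5432,  0.0642, -0.0032]))]
top valve_top [(0.72, array([ 0.5132, -0.1822,  0.0854]))]
top handle_mid [(0.56, array([ 0.4731, -0.2111,  0.1281]))]
top valve_top [(0.79, array([ 0.5143, -0.1838,  0.0838]))]
top handle_mid [(0.64, array([ 0.4748, -0.2096,  0.1274]))]
```

>>> step_arm --newtons 40 --targets '[[0,[-0.15,0,-4],0],[0,[-0.15,0,-8],0],[0,[-0.15,0,-12],0],[0,[-0.15,0,-15],0],[0,[-0.15,0,-17],0],[0,[-0.15,0,-17],0],[0.6,[-0.15,0,-17],0],[1,[-0.15,0,-17],0],[1,[-0.15,0,-17],0],[1,[-0.15,0,-17],0],[1,[-0.15,0,-17],0]]'

```text
clock: 12.08
position: [0.4766, -0.2088, 0.1121]
eef_rot: [0.001, 0.115, 0.993, -0.0]
force: [-0.7, -0.7, 5.5]
gripper_width: 0.0229
gripper_force: 39.3
```

```bash
python3 m.py; python3 -c "
from h import *
a=shot('wrist','w6.png')['frame'];b=shot('side','s6.png')['frame']
cv2.imwrite('pics/ws6.png',cv2.resize(np.hstack([a,b]),(800,300)))"
```

```text
clock 12.075
position [ 0.4766 -0.2088  0.1121]
eef_rot [ 7.000e-04  1.153e-01  9.933e-01 -3.000e-04]
joints [ 0.1297  0.6482  0.3463  1.9953 -0.3949  0.5611  2.0883]
force [-0.6691 -0.6789  5.495 ]
gripper_width 0.0229
gripper_force 39.2558
wrist valve_top [(0.67, array([ 0.514 , -0.1817,  0.0848])), (0.65, array([ 0.6113, -0.0046,  0.0016]))]
wrist handle_mid [(0.77, array([ 0.4736, -0.2089,  0.1289]))]
wrist valve_top [(0.65, array([ 0.5131, -0.1837,  0.0796]))]
wrist handle_mid [(0.56, array([ 0.4743, -0.2087,  0.1295]))]
side valve_top [(0.66, array([ 0.5118, -0.1837,  0.0835]))]
side handle_mid [(0.47, array([ 0.4794, -0.2037,  0.1231])), (0.35, array([ 0.6121, -0.0092, -0.002 ]))]
side valve_top [(0.75, array([ 0.5108, -0.1838,  0.0871]))]
side handle_mid [(0.44, array([ 0.4758, -0.2081,  0.1288]))]
top valve_top [(0.94, array([ 0.5115, -0.1833,  0.0856]))]
top handle_mid [(0.69, array([ 0.5137, -0.182 ,  0.0851]))]
top valve_top [(0.78, array([ 0.5144, -0.1856,  0.0816]))]
top handle_mid []
```

View pics/ws6.png

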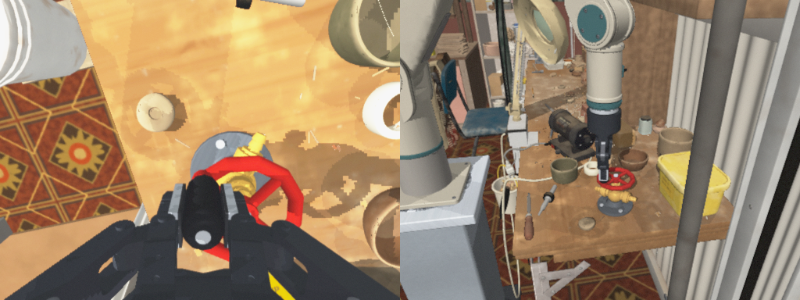

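```bash
cat > arc.py <<'E'
import sys, numpy as np, json
# arc.py th0 th1 n [hold]: rows from angle th0 to th1 in n steps (radius 4.4 cm)
a,b=float(sys.argv[1]),float(sys.argv[2]);n=int(sys.argv[3]);hold=int(sys.argv[4]) if len(sys.argv)>4 else 1
R=4.4;f=lambda t:R*np.array([np.cos(np.radians(t)),np.sin(np.radians(t))])
rows=[(f(a+(b-a)*k/n)-f(a)).round(2).tolist() for k in range(1,n+1)]
rows+=[rows[-1]]*hold
print(json.dumps([[1,[*r,0],0] for r in rows]))
E
python3 arc.py 214.5 139.5 6; python3 arc.py 139.5 109.5 3; python3 arc.py 109.5 79.5 3;python3 arc.py 79.5 49.5 3;python3 arc.py 49.5 19.5 3;python3 arc.py 19.5 -10.5 3;python3 arc.py -10.5 -40.5 3
```

```text
[[1, [-0.45, 0.84, 0], 0], [1, [-0.71, 1.77, 0], 0], [1, [-0.77, 2.72, 0], 0], [1, [-0.61, 3.67, 0], 0], [1, [-0.26, 4.56, 0], 0], [1, [0.28, 5.35, 0], 0], [1, [0.28, 5.35, 0], 0]]
[[1, [0.55, 0.54, 0], 0], [1, [1.18, 0.97, 0], 0], [1, [1.88, 1.29, 0], 0], [1, [1.88, 1.29, 0], 0]]
[[1, [0.74, 0.19, 0], 0], [1, [1.51, 0.25, 0], 0], [1, [2.27, 0.18, 0], 0], [1, [2.27, 0.18, 0], 0]]
[[1, [0.74, -0.2, 0], 0], [1, [1.43, -0.54, 0], 0], [1, [2.06, -0.98, 0], 0], [1, [2.06, -0.98, 0], 0]]
[[1, [0.54, -0.55, 0], 0], [1, [0.97, -1.18, 0], 0], [1, [1.29, -1.88, 0], 0], [1, [1.29, -1.88, 0], 0]]
[[1, [0.19, -0.74, 0], 0], [1, [0.25, -1.51, 0], 0], [1, [0.18, -2.27, 0], 0], [1, [0.18, -2.27, 0], 0]]
[[1, [-0.2, -0.74, 0], 0], [1, [-0.54, -1.43, 0], 0], [1, [-0.98, -2.06, 0], 0], [1, [-0.98, -2.06, 0], 0]]
```

>>> step_arm --targets '[[1,[-0.45,0.84,0],0],[1,[-0.71,1.77,0],0],[1,[-0.77,2.72,0],0],[1,[-0.61,3.67,0],0],[1,[-0.26,4.56,0],0],[1,[0.28,5.35,0],0],[1,[0.28,5.35,0],0]]'

```text
clock: 13.95
position: [0.4803, -0.1537, 0.1121]
eef_rot: [0.001, 0.114, 0.993, 0.0]
force: [1.6, 1.2, 7.7]
gripper_width: 0.0229
gripper_force: 39.9
```

```bash
python3 m.py
```

```text
clock 13.95
position [ 0.4803 -0.1537  0.1121]
eef_rot [1.200e-03 1.145e-01 9.934e-01 3.000e-04]
joints [ 0.0193  0.6329  0.3516  2.0385 -0.413   0.5354  2.0083]
force [1.5759 1.1871 7.7453]
gripper_width 0.0229
gripper_force 39.869
wrist valve_top []
wrist handle_mid [(0.91, array([ 0.4801, -0.1517,  0.1289]))]
wrist valve_top []
wrist handle_mid [(0.93, array([ 0.4791, -0.1541,  0.1293]))]
side valve_top [(0.83, array([ 0.5125, -0.1855,  0.0855]))]
side handle_mid []
side valve_top [(0.87, array([ 0.5133, -0.1842,  0.0837]))]
side handle_mid [(0.58, array([ 0.48  , -0.1488,  0.1258]))]
top valve_top []
top handle_mid []
top valve_top []
top handle_mid []
```

>>> step_arm --targets '[[1,[0.55,0.54,0],0],[1,[1.18,0.97,0],0],[1,[1.88,1.29,0],0],[1,[1.88,1.29,0],0]]'

```text
clock: 15.35
position: [0.4991, -0.1417, 0.1121]
eef_rot: [0.001, 0.115, 0.993, -0.0]
force: [1.3, -0.7, 6.5]
gripper_width: 0.0227
gripper_force: 39.8
```

>>> step_arm --targets '[[1,[0.74,0.19,0],0],[1,[1.51,0.25,0],0],[1,[2.27,0.18,0],0],[1,[2.27,0.18,0],0]]'

```text
clock: 15.85
position: [0.5214, -0.1404, 0.1121]
eef_rot: [0.001, 0.115, 0.993, -0.0]
force: [0.7, -2.3, 6.7]
gripper_width: 0.0227
gripper_force: 39.8
```

>>> step_arm --targets '[[1,[0.74,-0.2,0],0],[1,[1.43,-0.54,0],0],[1,[2.06,-0.98,0],0],[1,[2.06,-0.98,0],0]]'

```text
clock: 16.35
position: [0.5388, -0.1482, 0.112]
eef_rot: [-0.002, 0.115, 0.993, 0.001]
force: [-5.7, 2.5, 14.2]
gripper_width: 0.0229
gripper_force: 40.7
```

>>> step_arm --targets '[[1,[0.2,-0.2,0],0],[1,[0.3,-0.3,0],0]]'

```text
clock: 16.6
position: [0.539, -0.1483, 0.1119]
eef_rot: [-0.005, 0.114, 0.993, 0.004]
force: [-12.8, 8.4, 22.0]
gripper_width: 0.0232
gripper_force: 41.6
```

```bash
python3 - <<'E'
from h import *
o=manip.observe(); show(o); print(np.round(o['tau'],1), np.round(o['moment'],2))
a=shot('side','s7.png')['frame']
W,im=cloud('side'); 
# robot points near shelf edge
P=W.reshape(-1,3);P=P[np.isfinite(P[:,0])]
q=P[(P[:,2]>.3)&(P[:,2]<.56)&(P[:,1]>-.3)&(P[:,1]<0)&(P[:,0]>.42)&(P[:,0]<.64)]
for z in np.arange(.3,.56,.03):
  s=q[(q[:,2]>=z)&(q[:,2]<z+.03)]
  if len(s): print('%.2f'%z,len(s),np.percentile(s[:,0],[0,50,95,100]).round(3), s[:,1].min().round(3),s[:,1].max().round(3))
for c in ('side','wrist'):
  manip.get_image(c);print([(round(d['score'],2),np.round(d['at'],4)) for d in manip.mark_of(c,'handle_mid')[:2]],[(round(d['score'],2),np.round(d['at'],4)) for d in manip.mark_of(c,'valve_top')[:2]])
cv2.imwrite('pics/s7c.png',cv2.resize(a[0:260,150:420],None,fx=2.3,fy=2.3))
E
```

```text
clock 16.6
position [ 0.539  -0.1483  0.1119]
eef_rot [-0.0054  0.1145  0.9934  0.0036]
joints [-0.0148  0.6978  0.372   1.8784 -0.4043  0.6523  1.9477]
force [-12.8185   8.4034  21.9501]
gripper_width 0.0232
gripper_force 41.5689
[  2.6 -41.9   6.9 -17.   -0.1  -5.   -0. ] [ 1.6   2.68 -0.05]
0.30 694 [0.502 0.531 0.567 0.577] -0.189 -0.136
0.33 715 [0.504 0.531 0.567 0.581] -0.187 -0.141
0.36 770 [0.505 0.532 0.569 0.589] -0.188 -0.134
0.39 798 [0.502 0.532 0.568 0.578] -0.19 -0.138
0.42 1028 [0.483 0.527 0.583 0.599] -0.209 -0.133
0.45 1823 [0.469 0.533 0.617 0.64 ] -0.3 -0.083
0.48 2030 [0.466 0.616 0.632 0.64 ] -0.3 -0.062
[(0.54, array([ 0.5426, -0.1452,  0.1258]))] [(0.8, array([ 0.5132, -0.1873,  0.0848])), (0.38, array([ 0.5405, -0.1508,  0.0933]))]
[(0.74, array([ 0.4806, -0.0057, -0.    ])), (0.71, array([ 0.5429, -0.1466,  0.129 ]))] [(0.63, array([ 0.514 , -0.1828,  0.0858])), (0.26, array([ 0.4273, -0.2507,  0.0008]))]
```

View pics/s7c.png

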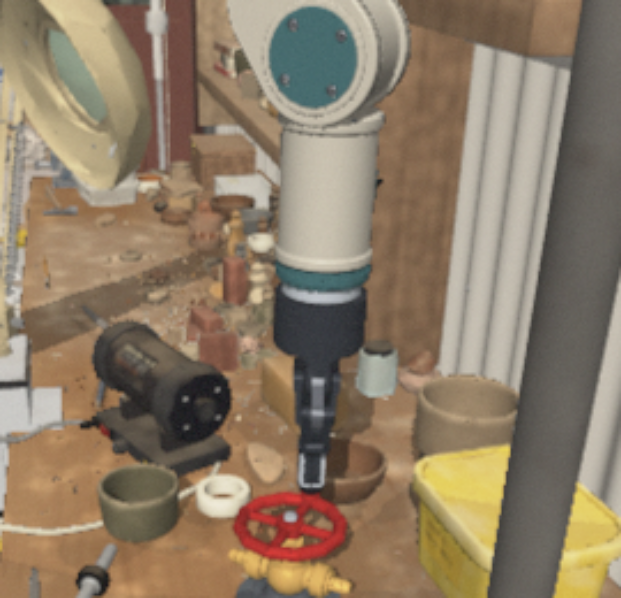

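```bash
python3 - <<'E'
from h import *
W,im=cloud('top');F=im['frame'].astype(int)
P=W.reshape(-1,3);ok=np.isfinite(P[:,0])
for y in np.arange(-.26,-.05,.03):
  m=ok&(P[:,1]>=y)&(P[:,1]<y+.03)&(P[:,2]>.44)&(P[:,0]>.45)&(P[:,0]<.7)
  q=P[m]; xs=np.sort(q[:,0])
  if len(xs)<5: continue
  g=np.diff(xs); k=np.argsort(g)[-3:]
  print('%.2f'%y,len(xs),'min',xs[0].round(3),'gaps',[(xs[i].round(3),xs[i+1].round(3)) for i in sorted(k)],'z at shelf front',q[q[:,0]>.60][:,2].min().round(3) if (q[:,0]>.6).any() else '')
W,im=cloud('side');
for v in range(0,70,8):
  r=W[v,255:345]; print(v,[(255+i,tuple(np.round(r[i],2))) for i in range(0,90,9)])
E
```

```text
-0.26 1347 min 0.617 gaps [(np.float64(0.665), np.float64(0.665)), (np.float64(0.667), np.float64(0.668)), (np.float64(0.668), np.float64(0.668))] z at shelf front 0.477
-0.23 1647 min 0.536 gaps [(np.float64(0.537), np.float64(0.539)), (np.float64(0.539), np.float64(0.54)), (np.float64(0.558), np.float64(0.617))] z at shelf front 0.475
-0.20 2601 min 0.497 gaps [(np.float64(0.572), np.float64(0.574)), (np.float64(0.575), np.float64(0.617)), (np.float64(0.666), np.float64(0.667))] z at shelf front 0.475
-0.17 3556 min 0.457 gaps [(np.float64(0.595), np.float64(0.596)), (np.float64(0.597), np.float64(0.599)), (np.float64(0.599), np.float64(0.617))] z at shelf front 0.475
-0.14 4532 min 0.45 gaps [(np.float64(0.592), np.float64(0.593)), (np.float64(0.594), np.float64(0.595)), (np.float64(0.595), np.float64(0.617))] z at shelf front 0.476
-0.11 4092 min 0.45 gaps [(np.float64(0.549), np.float64(0.55)), (np.float64(0.551), np.float64(0.552)), (np.float64(0.554), np.float64(0.617))] z at shelf front 0.474
-0.08 2994 min 0.45 gaps [(np.float64(0.503), np.float64(0.504)), (np.float64(0.506)
[... 5288 characters left out ...]
))), (336, (np.float64(0.78), np.float64(0.27), np.float64(0.33)))]
64 [(255, (np.float64(0.75), np.float64(1.38), np.float64(0.09))), (264, (np.float64(0.64), np.float64(0.58), np.float64(0.25))), (273, (np.float64(0.5), np.float64(-0.16), np.float64(0.4))), (282, (np.float64(0.52), np.float64(-0.18), np.float64(0.4))), (291, (np.float64(0.53), np.float64(-0.18), np.float64(0.4))), (300, (np.float64(0.54), np.float64(-0.19), np.float64(0.4))), (309, (np.float64(0.56), np.float64(-0.18), np.float64(0.4))), (318, (np.float64(0.73), np.float64(0.27), np.float64(0.31))), (327, (np.float64(0.75), np.float64(0.27), np.float64(0.31))), (336, (np.float64(0.78), np.float64(0.27), np.float64(0.31)))]
```

>>> step_arm --targets '[[1,[-0.55,0.45,0],0],[0.4,[-0.55,0.45,0],0],[0.4,[-0.55,0.45,0],0],[0.4,[-0.55,0.45,0],0],[0.4,[-0.8,0.45,0],7],[0.4,[-1.05,0.45,0],13],[0.4,[-1.05,0.45,0],13],[1,[-1.05,0.45,0],13],[1,[-1.05,0.45,0],13],[1,[-1.05,0.45,0],13],[1,[-1.05,0.45,0],13]]'

```text
clock: 18.48
position: [0.534, -0.1479, 0.1115]
eef_rot: [0.0, 0.002, 1.0, 0.0]
force: [-0.0, 1.6, 3.5]
gripper_width: 0.023
gripper_force: 39.2
```

```bash
cat > gap.py <<'E'
from h import *
o=manip.observe(); show(o)
W,im=cloud('top');P=W.reshape(-1,3);P=P[np.isfinite(P[:,0])]
q=P[(P[:,1]>-.26)&(P[:,1]<-.06)&(P[:,2]>.44)&(P[:,0]>.5)&(P[:,0]<.608)]
print('housing max x',q[:,0].max().round(4),'lead',(q[:,0].max()-o['position'][0]).round(4))
for c in('side','wrist'):
  manip.get_image(c);print(c,[(round(d['score'],2),np.round(d['at'],4)) for d in manip.mark_of(c,'handle_mid')[:2]])
E
python3 gap.py
```

```text
clock 18.475
position [ 0.534  -0.1479  0.1115]
eef_rot [3.0e-04 1.9e-03 1.0e+00 1.0e-04]
joints [ 0.0212  0.6787  0.3078  1.9029 -0.3391  0.6101  2.1122]
force [-0.0041  1.6309  3.4784]
gripper_width 0.023
gripper_force 39.1707
housing max x 0.5896 lead 0.0556
side [(0.57, array([ 0.5373, -0.1431,  0.1286])), (0.51, array([ 0.5087, -0.1845,  0.0846]))]
wrist [(0.57, array([ 0.5366, -0.1528,  0.1286]))]
```

>>> step_arm --targets '[[1,[0.2,-0.15,0],0],[1,[0.45,-0.3,0],0],[1,[0.45,-0.3,0],0]]'

```text
clock: 19.1
position: [0.5345, -0.1484, 0.1113]
eef_rot: [-0.004, 0.001, 1.0, 0.003]
force: [-7.5, 7.6, 11.5]
gripper_width: 0.0234
gripper_force: 40.4
```

```bash
cat > arc2.py <<'E'
import sys, numpy as np, json
# arc2.py phi0 phi1 step ox oy hold : ox,oy = correction (cm) added to every row; phi = opening angle, closed handle at 53.9 deg
a,b,s,ox,oy,hold=map(float,sys.argv[1:7]);n=int(round(abs(b-a)/s))
f=lambda t:4.4*np.array([np.cos(np.radians(53.9+t)),np.sin(np.radians(53.9+t))])
rows=[(f(a+(b-a)*k/n)-f(a)+[ox,oy]).round(2).tolist() for k in range(1,n+1)]
rows+=[rows[-1]]*int(hold)
print(json.dumps([[1,[*r,0],0] for r in rows]))
E
python3 arc2.py 0 180 15 -.42 .27 1
```

```text
[[1, [-1.43, 0.82, 0], 0], [1, [-2.54, 1.09, 0], 0], [1, [-3.69, 1.06, 0], 0], [1, [-4.8, 0.74, 0], 0], [1, [-5.78, 0.14, 0], 0], [1, [-6.57, -0.69, 0], 0], [1, [-7.12, -1.7, 0], 0], [1, [-7.39, -2.82, 0], 0], [1, [-7.36, -3.97, 0], 0], [1, [-7.04, -5.07, 0], 0], [1, [-6.44, -6.05, 0], 0], [1, [-5.6, -6.84, 0], 0], [1, [-5.6, -6.84, 0], 0]]
```

>>> step_arm --targets '[[1,[-0.42,0.27,0],0],[1,[-1.43,0.82,0],0],[1,[-2.54,1.09,0],0],[1,[-3.69,1.06,0],0],[1,[-4.8,0.74,0],0],[1,[-5.78,0.14,0],0],[1,[-6.57,-0.69,0],0],[1,[-7.12,-1.7,0],0],[1,[-7.39,-2.82,0],0],[1,[-7.36,-3.97,0],0],[1,[-7.04,-5.07,0],0],[1,[-6.44,-6.05,0],0],[1,[-5.6,-6.84,0],0],[1,[-5.6,-6.84,0],0]]'

```text
clock: 20.85
position: [0.4835, -0.2202, 0.1114]
eef_rot: [0.001, 0.002, 1.0, -0.0]
force: [4.5, 2.9, 3.0]
gripper_width: 0.0227
gripper_force: 40.3
```

```bash
python3 gap.py; python3 arc2.py 180 360 15 0 0 1
```

```text
clock 20.85
position [ 0.4835 -0.2202  0.1114]
eef_rot [ 8.0e-04  1.8e-03  1.0e+00 -0.0e+00]
joints [ 0.1883  0.6516  0.283   1.9651 -0.3222  0.5666  2.2571]
force [4.5382 2.8574 2.9627]
gripper_width 0.0227
gripper_force 40.2848
housing max x 0.5422 lead 0.0587
side [(0.37, array([ 0.4858, -0.2162,  0.1263]))]
wrist [(0.79, array([ 0.4849, -0.2199,  0.1315]))]
[[1, [1.01, -0.55, 0], 0], [1, [2.12, -0.82, 0], 0], [1, [3.27, -0.79, 0], 0], [1, [4.38, -0.47, 0], 0], [1, [5.36, 0.13, 0], 0], [1, [6.15, 0.96, 0], 0], [1, [6.7, 1.97, 0], 0], [1, [6.97, 3.09, 0], 0], [1, [6.94, 4.24, 0], 0], [1, [6.62, 5.34, 0], 0], [1, [6.02, 6.32, 0], 0], [1, [5.18, 7.11, 0], 0], [1, [5.18, 7.11, 0], 0]]
```

>>> step_arm --targets '[[1,[1.01,-0.55,0],0],[1,[2.12,-0.82,0],0],[1,[3.27,-0.79,0],0],[1,[4.38,-0.47,0],0],[1,[5.36,0.13,0],0],[1,[6.15,0.96,0],0],[1,[6.7,1.97,0],0],[1,[6.7,1.97,0],0]]'

```text
clock: 22.1
position: [0.5487, -0.2009, 0.1114]
eef_rot: [-0.001, 0.002, 1.0, -0.0]
force: [0.9, 1.8, 6.4]
gripper_width: 0.023
gripper_force: 40.5
```

```bash
python3 gap.py; python3 arc2.py 285 435 15 0 0 0;python3 arc2.py 435 645 15 0 0 0; python3 arc2.py 645 715 10 0 0 1
```

```text
clock 22.1
position [ 0.5487 -0.2009  0.1114]
eef_rot [-7.0e-04  1.9e-03  1.0e+00 -4.0e-04]
joints [ 0.1114  0.7115  0.3044  1.8174 -0.322   0.6622  2.1694]
force [0.9155 1.7627 6.3508]
gripper_width 0.023
gripper_force 40.4741
housing max x 0.6045 lead 0.0558
side [(0.55, array([ 0.5547, -0.1981,  0.1265]))]
wrist []
[[1, [0.27, 1.12, 0], 0], [1, [0.24, 2.26, 0], 0], [1, [-0.08, 3.37, 0], 0], [1, [-0.68, 4.35, 0], 0], [1, [-1.51, 5.14, 0], 0], [1, [-2.52, 5.69, 0], 0], [1, [-3.64, 5.96, 0], 0], [1, [-4.79, 5.93, 0], 0], [1, [-5.89, 5.61, 0], 0], [1, [-6.87, 5.01, 0], 0]]
[[1, [-0.79, -0.83, 0], 0], [1, [-1.34, -1.84, 0], 0], [1, [-1.61, -2.96, 0], 0], [1, [-1.58, -4.1, 0], 0], [1, [-1.26, -5.21, 0], 0], [1, [-0.66, -6.19, 0], 0], [1, [0.17, -6.98, 0], 0], [1, [1.18, -7.53, 0], 0], [1, [2.3, -7.8, 0], 0], [1, [3.44, -7.77, 0], 0], [1, [4.55, -7.45, 0], 0], [1, [5.53, -6.85, 0], 0], [1, [6.32, -6.02, 0], 0], [1, [6.87, -5.01, 0], 0]]
[[1, [0.21, 0.74, 0], 0], [1, [0.29, 1.5, 0], 0], [1, [0.24, 2.26, 0], 0], [1, [0.06, 3.01, 0], 0], [1, [-0.25, 3.71, 0], 0], [1, [-0.68, 4.35, 0], 0], [1, [-1.21, 4.9, 0], 0], [1, [-1.21, 4.9, 0], 0]]
```

>>> step_arm --targets '[[1,[0.27,1.12,0],0],[1,[0.24,2.26,0],0],[1,[-0.08,3.37,0],0],[1,[-0.68,4.35,0],0],[1,[-0.68,4.35,0],0]]'

```text
clock: 22.98
position: [0.5406, -0.1539, 0.1114]
eef_rot: [-0.001, 0.001, 1.0, 0.001]
force: [-0.7, 1.7, 6.7]
gripper_width: 0.0232
gripper_force: 40.6
```

```bash
python3 gap.py; python3 arc2.py 345 555 15 0 0 0; python3 arc2.py 555 660 15 0 0 0
```

```text
clock 22.975
position [ 0.5406 -0.1539  0.1114]
eef_rot [-0.0014  0.0011  1.      0.0014]
joints [ 0.0331  0.6885  0.3054  1.8771 -0.3339  0.6294  2.1146]
force [-0.7267  1.705   6.7121]
gripper_width 0.0232
gripper_force 40.5977
housing max x 0.5979 lead 0.0573
side [(0.54, array([ 0.545 , -0.1508,  0.1243]))]
wrist [(0.76, array([ 0.5447, -0.1536,  0.1303]))]
[[1, [-0.83, 0.79, 0], 0], [1, [-1.84, 1.34, 0], 0], [1, [-2.96, 1.61, 0], 0], [1, [-4.1, 1.58, 0], 0], [1, [-5.21, 1.26, 0], 0], [1, [-6.19, 0.66, 0], 0], [1, [-6.98, -0.17, 0], 0], [1, [-7.53, -1.18, 0], 0], [1, [-7.8, -2.3, 0], 0], [1, [-7.77, -3.44, 0], 0], [1, [-7.45, -4.55, 0], 0], [1, [-6.85, -5.53, 0], 0], [1, [-6.02, -6.32, 0], 0], [1, [-5.01, -6.87, 0], 0]]
[[1, [1.12, -0.27, 0], 0], [1, [2.26, -0.24, 0], 0], [1, [3.37, 0.08, 0], 0], [1, [4.35, 0.68, 0], 0], [1, [5.14, 1.51, 0], 0], [1, [5.69, 2.52, 0], 0], [1, [5.96, 3.64, 0], 0]]
```

>>> step_arm --targets '[[1,[-0.83,0.79,0],0],[1,[-1.84,1.34,0],0],[1,[-2.96,1.61,0],0],[1,[-4.1,1.58,0],0],[1,[-5.21,1.26,0],0],[1,[-6.19,0.66,0],0],[1,[-6.98,-0.17,0],0],[1,[-7.53,-1.18,0],0],[1,[-7.8,-2.3,0],0],[1,[-7.77,-3.44,0],0],[1,[-7.45,-4.55,0],0],[1,[-6.85,-5.53,0],0],[1,[-6.02,-6.32,0],0],[1,[-5.01,-6.87,0],0],[1,[-5.01,-6.87,0],0]]'

```text
clock: 25.1
position: [0.4923, -0.2248, 0.1114]
eef_rot: [-0.0, 0.002, 1.0, 0.001]
force: [3.3, 4.0, 7.5]
gripper_width: 0.0232
gripper_force: 40.7
```

>>> step_arm --targets '[[1,[1.12,-0.27,0],0],[1,[2.26,-0.24,0],0],[1,[3.37,0.08,0],0],[1,[4.35,0.68,0],0],[1,[5.14,1.51,0],0],[1,[5.69,2.52,0],0],[1,[5.96,3.64,0],0],[1,[5.96,3.64,0],0]]'

```text
clock: 26.1
position: [0.5519, -0.1885, 0.1114]
eef_rot: [-0.0, 0.002, 1.0, 0.0]
force: [2.6, -0.4, 5.8]
gripper_width: 0.0232
gripper_force: 40.5
```

```bash
python3 gap.py; python3 arc2.py 660 705 7.5 0 0 2
```

```text
clock 26.1
position [ 0.5519 -0.1885  0.1114]
eef_rot [-0.0e+00  1.7e-03  1.0e+00  2.0e-04]
joints [ 0.0915  0.7097  0.3022  1.8213 -0.3228  0.659   2.1496]
force [ 2.6056 -0.4156  5.831 ]
gripper_width 0.0232
gripper_force 40.4806
housing max x 0.6072 lead 0.0553
side [(0.37, array([ 0.5576, -0.1845,  0.1257]))]
wrist [(0.64, array([ 0.5562, -0.1906,  0.1302]))]
[[1, [0.02, 0.58, 0], 0], [1, [-0.03, 1.15, 0], 0], [1, [-0.15, 1.71, 0], 0], [1, [-0.35, 2.25, 0], 0], [1, [-0.62, 2.76, 0], 0], [1, [-0.95, 3.23, 0], 0], [1, [-0.95, 3.23, 0], 0], [1, [-0.95, 3.23, 0], 0]]
```

>>> step_arm --targets '[[1,[0.02,0.58,0],0],[1,[-0.03,1.15,0],0],[1,[-0.15,1.71,0],0],[1,[-0.35,2.25,0],0],[1,[-0.62,2.76,0],0],[1,[-0.95,3.23,0],0],[1,[-0.95,3.23,0],0],[1,[-0.95,3.23,0],0]]'

```text
clock: 27.35
position: [0.5412, -0.1546, 0.1113]
eef_rot: [-0.001, 0.001, 1.0, 0.001]
force: [1.3, 1.8, 7.1]
gripper_width: 0.0232
gripper_force: 40.7
```

```bash
python3 - <<'E'
from h import *
from scipy.optimize import least_squares
o=manip.observe(); p=np.array(o['position'])[:2]; print(p.round(4), np.round(o['force'],1))
ref=np.array([.5344,-.1483])
late=np.array([[.5406,-.1539],[.4923,-.2248],[.5519,-.1885],p]); 
allp=np.vstack([late,[[.4835,-.2202],[.5487,-.2009]],ref])
for n,A in(('late',late),('all',allp)):
  r=least_squares(lambda c:np.hypot(*(A-c).T)-.044,[.5089,-.1842]); c=r.x
  a=lambda q:np.degrees(np.arctan2(*(q-c)[::-1])); print(n,c.round(4),(r.fun*1e3).round(2),'ref',a(ref).round(2),'now',a(p).round(2))
E
```

```text
[ 0.5412 -0.1546] [1.3 1.8 7.1]
late [ 0.5082 -0.1837] [ 0.04  0.04 -0.03  0.01] ref 53.5 now 41.44
all [ 0.5082 -0.1837] [ 0.04  0.05 -0.03  0.01  0.05  0.    0.06] ref 53.5 now 41.44
```

>>> step_arm --targets '[[1,[-0.33,0.33,0],0],[1,[-0.68,0.62,0],0],[1,[-0.68,0.62,0],0],[1,[-0.68,0.62,0],0]]'

```text
clock: 27.85
position: [0.5344, -0.1484, 0.1114]
eef_rot: [-0.001, 0.001, 1.0, 0.001]
force: [1.5, 0.9, 8.6]
gripper_width: 0.0231
gripper_force: 40.7
```

```bash
python3 - <<'E'
from h import *
for k in range(3):
  o=manip.observe(); p=np.array(o['position'])[:2]-[.5082,-.1837]; print(o['clock'],np.round(o['position'],5), np.round(o['force'],1),'ang',np.degrees(np.arctan2(p[1],p[0])).round(2),np.hypot(*p).round(5)); manip.get_image('side')
E
```

```text
27.85 [ 0.53444 -0.14837  0.11136] [1.5 0.9 8.6] ang 53.4 0.04401
27.9 [ 0.53444 -0.14836  0.11138] [1.6 0.7 8.3] ang 53.41 0.04402
27.95 [ 0.53441 -0.14836  0.11135] [1.5 0.8 8.3] ang 53.44 0.044
```

>>> step_arm --targets '[[1,[-0.02,0.01,0],0],[1,[-0.02,0.01,0],0],[1,[-0.02,0.01,0],0],[1,[-0.02,0.01,0],0]]'

```text
clock: 28.5
position: [0.5344, -0.1484, 0.1114]
eef_rot: [-0.001, 0.001, 1.0, 0.001]
force: [1.7, 1.1, 7.2]
gripper_width: 0.023
gripper_force: 40.7
```

```bash
python3 - <<'E'
from h import *
o=manip.observe(); p=np.array(o['position'])[:2]-[.5082,-.1837]; print('ang',np.degrees(np.arctan2(p[1],p[0])).round(2)); show(o); print(np.abs(o['joint_velocities']).max().round(4))
manip.get_image('side')
for t in('dark_bowl','olive_pot','tape_roll','carved_disc','rib'): print(t,[np.round(d['at'],3) for d in manip.mark_of('side',t)[:1]])
print(manip.job_done())
E
```

```text
ang 53.43
clock 28.5
position [ 0.5344 -0.1484  0.1114]
eef_rot [-0.001   0.0014  1.      0.0012]
joints [ 0.0266  0.6798  0.302   1.8985 -0.3333  0.6147  2.1085]
force [1.6532 1.149  7.245 ]
gripper_width 0.023
gripper_force 40.689
0.0016
dark_bowl []
olive_pot [array([ 0.394, -0.026, -0.003])]
tape_roll [array([ 0.483, -0.002,  0.001])]
carved_disc [array([ 0.426, -0.243,  0.002])]
rib [array([ 0.542,  0.065, -0.004])]
the job is handed in; nothing more can be done
None
```

The valve was turned clockwise onto its stop, then backed off two full turns to within about 0.3° by my estimate. I handed the job in at 28.5 s with the gripper still holding the handle. In the last picture the pot, tape, disc and rib were where they started; the bowl wasn't detected in that picture, so I couldn't recheck it.

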